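Swap the dock's blank for the drive carrier

TASK

The dock's bay is blocked by a plain blank: draw the blank out and lay it in the parts bin, then take the drive carrier from its cardboard cradle and slide it nose first into the emptied bay, past the stiff connector, until its shoulder sits fully home against the dock. In the cradle only its nose can be gripped, so plan for a second hold, by the pull grip behind the shoulder. Leave everything else on the table where it is.

Things in the scene. Friction and masses are not known exactly. Their poses are not given: they have to be found in the camera images.
- dock_mouth (a point): Centre of the mouth of the drive dock, a fixed aluminium block, 120 long, 49 wide, 48 high (mm; fins on top to 51; foot plate 140 x 75 x 6). Its bay is a level roofed tunnel, 33 wide, 19 high, open only here. x points INTO the bay, z up. The point is in the mouth plane, 33.5 above the table; bay floor 24 above the table.
- connector (a joint): Stiff connector deep in the bay: its face is 83 mm inside the mouth at 0; it gives way along the bay when pushed with about 5 N and stays where it is pushed (value in m, positive = deeper, up to 0.012). With the carrier home it has been pushed in by about 7 mm.
- blank_mid (a point): Centre of the blank: plain black plastic dummy, no metal plate, 100 long (x), 16 thick, about 50 g. From +x: insert 60 long, 30 wide, tapered tip; shoulder 4 long, 42 wide; pull grip 36 long, 22 wide. Starts loose in the bay, shoulder about 1 mm off the dock's face, pull grip standing out; 1.5 mm play all round, draws straight out.
- blank_grip (a point): Centre of the blank's pull grip, 32 mm from blank_mid along -x; same axes.
- carrier_mid (a point): Centre of the drive carrier: black plastic, aluminium plate on top, 130 long (x, nose at +x), 16 thick, about 90 g. From the nose: insert 90 long, 30 wide (last 8 tapered to 23 x 10); shoulder 4 long, 42 wide, its front face 25 from here along -x; pull grip 36 long, 22 wide. Starts level in the cradle, underside 4 mm above the table.
- carrier_grip (a point): Centre of the carrier's pull grip, 47 mm from carrier_mid along -x; same axes.
- carrier_nose (a point): Centre of the carrier's nose end face, 65 mm from carrier_mid along +x; same axes. In the cradle only the foremost 46 mm stand free. With the carrier fully home this point is 90 mm inside the mouth and the shoulder meets the dock's face.
- cradle: Fixed cardboard packing cradle (mm), 94 long, 60 wide, walls 26 high, closely round the carrier, open above (it lifts straight up). Origin on the table under carrier_mid; x points the way the carrier's nose stands out (open end 19 from the origin along +x, closed end 75 towards -x).
- bin_in (a point): Centre of the inner floor of a fixed open grey parts bin, outside 180 (x) x 130 (y) x 30 high, walls and floor about 4 thick, z up.
- cooler: Bystander: round processor cooler: finned aluminium drum with a black fan on top, 92 dia x 57 high (mm).
- screwdriver: Bystander: screwdriver lying on the table (mm).
- mug: Bystander: white mug, 80 dia x 90 high (mm).
- screwpot: Bystander: small white screw jar with a grey cap, 40 dia x 36 high (mm).
- tape: Bystander: flat roll of paper tape, 66 dia x 18 high (mm).
- bracket: Bystander: small black plastic bracket, 75 x 14 x 20 (mm).
- paste: Bystander: thin white paste syringe lying down, about 95 long, 16 thick (mm).

How it is judged:
On the way, in this order (a step that is already met when the one before it is completed fails the run):
1. the blank is drawn clear of the bay (horizontal distance between blank_mid and dock_mouth above 0.075 m), for 0.2 s.
2. the carrier's nose is well inside the bay (x of carrier_nose in the frame of dock_mouth above 0.03 m and y of carrier_nose in the frame of dock_mouth between -0.006 and 0.006 m and z of carrier_nose in the frame of dock_mouth between -0.007 and 0.007 m), for 0.1 s.
At the end, for the whole second after the job is handed in: The carrier is in the bay nose first with its shoulder within 3.5 mm of the dock's face (nose at least 86.5 mm inside the mouth), in line with the bay; the blank lies in the parts bin, its centre within the walls and less than 25 mm above the bin's floor (x of carrier_nose in the frame of dock_mouth between 0.0865 and 0.094 m and y of carrier_nose in the frame of dock_mouth between -0.004 and 0.004 m and z of carrier_nose in the frame of dock_mouth between -0.005 and 0.005 m and angle between the x axis of carrier_mid and the x axis of dock_mouth, either way round below 0.06 rad and x of blank_mid in the frame of bin_in between -0.08 and 0.08 m and y of blank_mid in the frame of bin_in between -0.055 and 0.055 m and z of blank_mid in the frame of bin_in between 0 and 0.025 m); the robot touches nothing.
It fails at once if a bystander is shifted by more than 30 mm (distance of any of cooler, screwdriver, mug, screwpot, tape, bracket, paste from where it was at the start of the episode above 0.03 m).
It also fails if it takes over 72 s, if anything falls off the work surface, if the arm or the gripper's body presses on something with over 40 N, if the wrist force passes 120 N, or if a joint passes its speed limit or range.

ROBOT

A 6-joint arm with a two-finger parallel gripper is mounted at the origin on the work surface. World frame = base frame: x ahead of the robot, y to its left, z up, the work surface at z = 0. Lengths are in m, angles in rad, forces in N, time in s.
With the tool pointing down it reaches from about 0.3 to 0.775 m from the base axis. Payload 14.6 kg.
Tool frame: the origin (TCP) lies at the very end of the fingers, on their centre line; the grasp point (between the pads) lies 19 mm behind it; y points along the fingers, z is the direction in which the jaws open and shut, and the axes are right-handed (so a half turn about y gives the same grasp; the last joint's range is limited). The gripper opens to 94 mm and grips with 3 to 60 N. Pads are 16 mm wide; open, the fingers measure 119 mm over their backs; the gripper's body (75 mm by 177 mm) begins 78 mm behind the grasp point.
Start: joints at [-1.392, 0.3, 1.521, -0, 1.321, -0.067], TCP at [0.134, -0.533, 0.205] pointing down, gripper open.
Joint ranges: [-3.03, 3.03], [-0.79, 2.21], [0.23, 2.52], [-1.04, 4.18], [0, 3.07], [-2.55, 2.55]. Speed limits (rad/s): [2.22, 2.22, 2.57, 3.14, 3.14, 3.14].

INTERFACE

Orientations are given as [roll, pitch, yaw] about the fixed x, y, z axes, in that order (R = Rz(yaw) Ry(pitch) Rx(roll)).
In Python, from station import get_obs, camera, job gives the robot as it stands.
- The arm moves only by the tool step_arm, never from a script. Its argument "targets" is a list of rows, each a list of 6 numbers: the shift along the tool's x, y, z in mm, then the turn, a rotation vector about the tool's x, y, z in degrees. In form: [[dx, dy, dz, rx, ry, rz], ...]. A call has 1 to 12 rows; each row shifts and turns the commanded pose from where the row before left it, along the tool's axes as they then stand; what a row does not reach is not made up. A row lasts 1/8 s, in which the tool goes at most 62.5 mm and 10.7 degrees, less where a joint would pass 70% of its speed; a pose out of reach is approached as far as the arm can. A call is refused whole if a number of a shift passes 62.5 or a number of a turn 10.7, either way. A call with a gripper value outside its range is refused whole. "gripper" is the opening, from -1 (shut) to 1 (fully open), set as the call begins (left out, the last holds). The fingers move at their own pace and stop on an object; "squeeze" is the grip in N (left out, the last holds). Time passes only in rows, so rows that do not move let the fingers close. It gives the time, the measured TCP pose, the force and the opening at its end, in the units of the state.
- get_obs(): the state, without advancing time (a new reading comes with each control period).
- camera(name): name is "side" or "top" or "wrist"; returns a dict with "pixels" (480x640x3 uint8, red, green, blue), "intrinsics" (3x3 intrinsics, pixels), "k1" (the pictures are not rectified: a ray, as slopes to the right and down, at radius r is drawn at 1 + k1 r^2 times it, then the intrinsics apply), "R" (3x3) and "t" (3): a world point X has camera coordinates R X + t; the wrist camera has in their place "tool_from_camera" (4x4, takes a point from camera to tool coordinates, whose origin is the TCP and whose axes are the tool frame's). Camera axes: x right, y down, z forward; pixel columns grow to the right and rows downward; lengths in m; the calibration is good to about 2 mm. A picture is of the moment at which its call begins: read the wrist's pose just before it. There is no depth.
- job.hand_in(): hands the job in, once; it reports no verdict.
The state is a dict: "time_s": time; "qpos": joint angles; "joint_vel": joint speeds; "tau": joint torques, N m; "ee_pos": TCP position; "eef_rot": TCP orientation; "force": force on the tool from outside, world axes, zero at the start; "moment": the same for the moment, N m; "grip_width": finger opening in m.
Only numpy, scipy, OpenCV 4.12 (cv2) and the standard library are available. Lean on these libraries where they do the work, as an engineer would, in place of code of your own. Each camera call takes 0.05 s, during which the arm holds its last target.

## Working session

There is one attempt and no reset: what is moved stays moved. The work goes in short steps, Python scripts to look and compute and a tool call to move; the robot and the scene stay as the last step left them, time stands still between calls to the robot, and variables do not carry over. Pictures are saved under pics/ and viewed, and the job is handed in when it is done.

Besides the shell and the picture viewer there is one more tool, called after "Emit:" by a JSON object that holds its "method" and its "body". step_arm: Moves the arm, as the interface text tells. Its arguments: {"type":"object","properties":{"targets":{"type":"array","items":{"type":"array","items":{"type":"number"}}},"gripper":{"type":"number"},"squeeze":{"type":"number"}},"required":["targets"]}

```bash
ls; mkdir -p pics
python3 - <<'E'
from station import get_obs, camera, job
import cv2, numpy as np
o=get_obs(); print(o)
for n in ("side","top","wrist"):
    c=camera(n); cv2.imwrite(f"pics/{n}0.png",c["pixels"][:,:,::-1])
    print(n,{k:(v.tolist() if hasattr(v,'tolist') else v) for k,v in c.items() if k!="pixels"})
E
```

```text
pics
{'time_s': 0.0, 'qpos': array([-1.39157569e+00,  3.00421188e-01,  1.52160466e+00, -3.20332537e-05,
        1.32065652e+00, -6.65777627e-02]), 'joint_vel': array([ 0.00157139,  0.00068894,  0.00154152, -0.0002472 ,  0.00016869,
       -0.00039252]), 'tau': array([ 3.81211576e-03, -5.31806195e+01, -3.52744603e+01,  7.08305812e-02,
        2.43988994e-02, -7.65982963e-05]), 'ee_pos': array([ 0.13378615, -0.53321115,  0.20490372]), 'eef_rot': array([-1.57188569e+00,  4.15382519e-05, -2.89578633e+00]), 'force': array([ 0.03895286,  0.2953567 , -0.51791863]), 'moment': array([-0.02370959,  0.02876408,  0.0086262 ]), 'grip_width': 0.09441775055857218}
side {'intrinsics': [[438.91906627099263, 0.0, 318.5003820464267], [0.0, 438.91906627099263, 240.13132855567622], [0.0, 0.0, 1.0]], 'k1': -0.03166169562993963, 'R': [[-0.9308057747795285, -0.36511175310252536, -0.01714693510462553], [-0.23166085924200605, 0.6255764094213592, -0.7449747661973092], [0.28272576099877605, -0.6894545407217799, -0.6668722368983299]], 't': [0.5405066964949196, 0.19029278147902773, 0.8872643213119554]}
top {'intr
[... 194 characters left out ...]
, 0.0064603396976766125], [-0.9721214882966451, -0.08433851835721204, -0.21878488593416448], [0.2185335989763261, 0.01231374925394412, -0.9757517295387005]], 't': [-0.06521484581074259, 0.5652176414027597, 1.3237284095403639]}
wrist {'intrinsics': [[365.3691636827691, 0.0, 319.7639439350072], [0.0, 365.3691636827691, 232.81004954663533], [0.0, 0.0, 1.0]], 'k1': -0.054768609796976835, 'tool_from_camera': [[-6.811863175864357e-05, 0.9679281467015385, 0.2512271844024357, -0.07249195634866538], [0.0010003014127472662, -0.25122699334212784, 0.9679276818096262, -0.1790425676238226], [0.9999994973783409, 0.00031723681680467423, -0.0009511066535360915, -0.0007534127198688401], [0.0, 0.0, 0.0, 1.0]]}
```

View pics/top0.png

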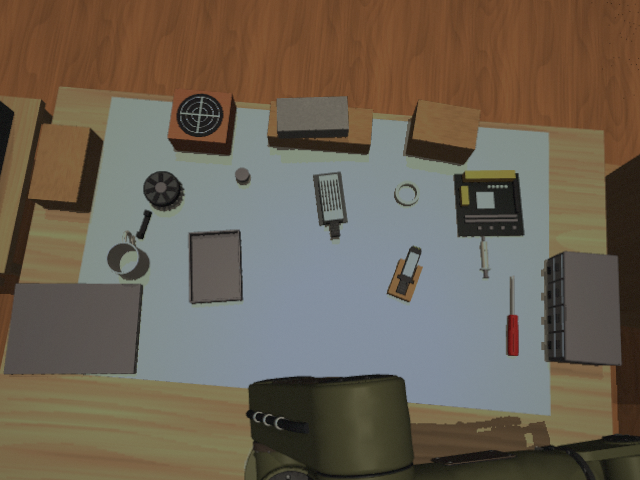

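View pics/side0.png

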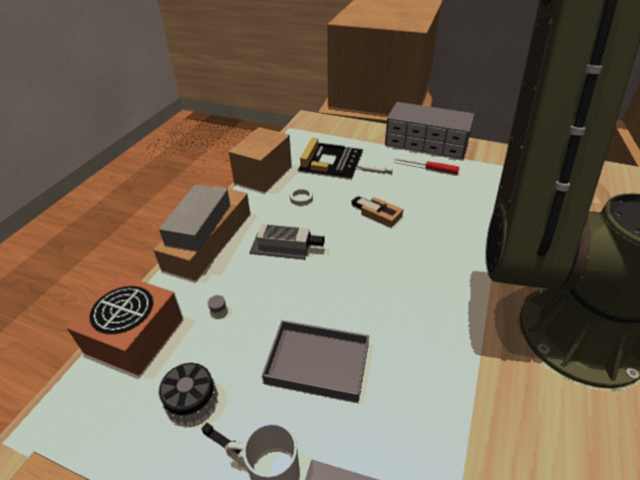

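View pics/wrist0.png

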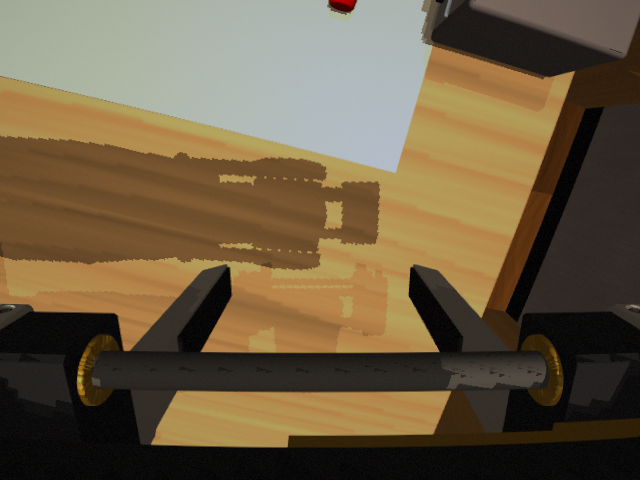

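```bash
cat > h.py <<'E'
import numpy as np, cv2
from station import get_obs, camera, job
from scipy.spatial.transform import Rotation as Rn
def grab(n):
    o=get_obs(); c=camera(n); c['o']=o
    if n=='wrist':
        T=np.eye(4); T[:3,:3]=Rn.from_euler('xyz',o['eef_rot']).as_matrix(); T[:3,3]=o['ee_pos']
        W=T@np.array(c['tool_from_camera']); c['R']=W[:3,:3].T; c['t']=-W[:3,:3].T@W[:3,3]
    c['K']=np.array(c['intrinsics']); c['D']=np.array([c['k1'],0,0,0,0.]); c['R']=np.array(c['R']); c['t']=np.array(c['t'])
    return c
def ray(c,uv):
    p=cv2.undistortPoints(np.array(uv,float).reshape(-1,1,2),c['K'],c['D']).reshape(-1,2)
    d=np.c_[p,np.ones(len(p))]@c['R']; return -c['R'].T@c['t'], d
def onz(c,uv,z):
    o,d=ray(c,uv); s=(z-o[2])/d[:,2]; return o+d*s[:,None]
def proj(c,X):
    return cv2.projectPoints(np.array(X,float).reshape(-1,1,3),cv2.Rodrigues(c['R'])[0],c['t'],c['K'],c['D'])[0].reshape(-1,2)
def save(c,name,box=None,f=1):
    im=c['pixels'][:,:,::-1]
    if box: im=im[box[1]:box[3],box[0]:box[2]]
    cv2.imwrite('pics/'+name,cv2.resize(im,None,fx=f,fy=f,interpolation=cv2.INTER_CUBIC))
E
python3 - <<'E'
from h import *
c=grab('top'); save(c,'topz.png',(290,160,440,310),4)
for nm,p,z in [('grip',(335,231),.033),('dockfar',(328,173),.051),('cradle',(405,281),.026),('nose',(414,248),.02),('bin',(215,267),.004),('tape',(406,194),.01),('blankend',(335,238),.04)]: print(nm,onz(c,[p],z).round(3))
s=grab('side'); save(s,'sidez.png',(235,180,415,270),4)
E
```

```text
grip [[ 0.596 -0.044  0.033]]
dockfar [[ 0.744 -0.014  0.051]]
cradle [[ 0.484 -0.231  0.026]]
nose [[ 0.572 -0.25   0.02 ]]
bin [[0.481 0.256 0.004]]
tape [[ 0.718 -0.223  0.01 ]]
blankend [[ 0.576 -0.046  0.04 ]]
```

View pics/topz.png

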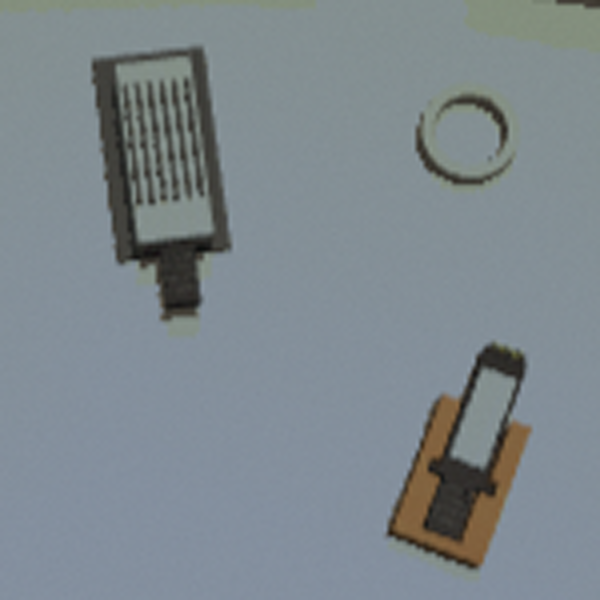

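View pics/sidez.png

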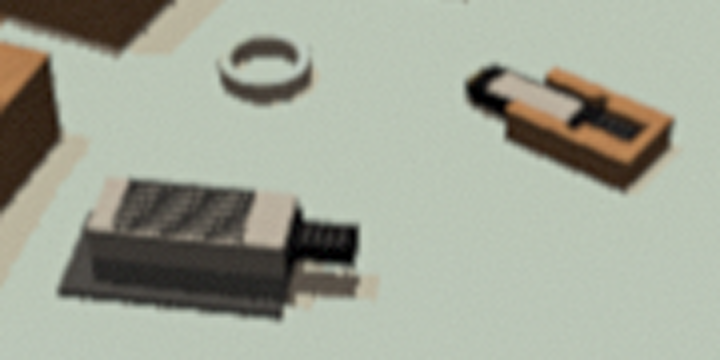

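Emit:
{"method": "step_arm", "body": {"targets": [[-40, -4, -25, 0, 0, 0], [-40, -4, -25, 0, 0, 0], [-40, -4, -25, 0, 0, 0], [-40, -4, -25, 0, 0, 0], [-40, -4, -25, 0, 0, 0], [-40, -4, -25, 0, 0, 0], [-40, -4, -25, 0, 0, 0], [-40, -4, -25, 0, 0, 0], [-40, -4, -25, 0, 0, 0], [-40, -4, -25, 0, 0, 0], [-40, -4, -25, 0, 0, 0], [-30, -4, -25, 0, 0, 0]]}}

```text
time_s: 1.75
ee_pos: [0.5177, -0.1267, 0.2534]
eef_rot: [-1.571, -0.0, -2.895]
force: [0.9, -0.9, 0.6]
grip_width: 0.0937
```

Run:
```python
from h import *
c=grab('wrist'); print(c['o']['ee_pos'],c['o']['eef_rot'],c['o']['joint_vel']); save(c,'w1.png')
import pickle; pickle.dump(c,open('w1.pkl','wb'))
```

```text
[ 0.51767081 -0.12666768  0.25336967] [-1.57097216e+00 -2.28486270e-04 -2.89528645e+00] [ 0.56269379  0.22345814 -0.34305216  0.00094703  0.11706623  0.56147902]
```

View pics/w1.png

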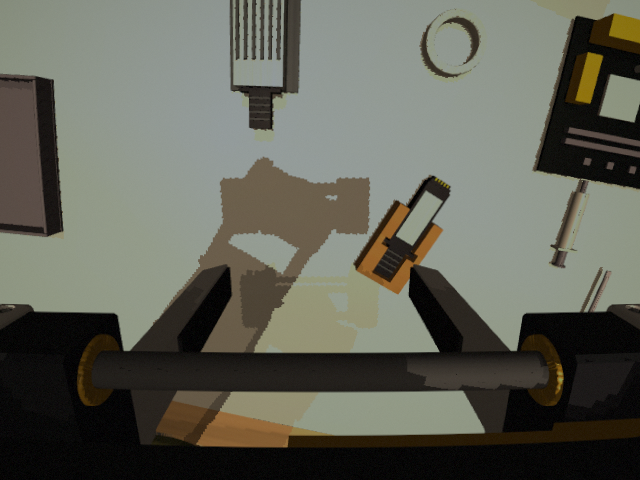

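Emit:
{"method": "step_arm", "body": {"targets": [[0, 0, 0, 0, 0, 0], [0, 0, 0, 0, 0, 0], [0, 0, 0, 0, 0, 0]]}}

```text
time_s: 2.17
ee_pos: [0.5163, -0.1289, 0.2535]
eef_rot: [-1.571, 0.0, -2.897]
force: [0.1, 0.5, 1.4]
grip_width: 0.0941
```

Run:
```python
from h import *
c=grab('wrist'); print(c['o']['ee_pos'],c['o']['eef_rot'],c['o']['joint_vel']); save(c,'w2.png')
save(c,'w2a.png',(200,0,320,150),5)
save(c,'w2b.png',(330,160,470,310),5)
import pickle; pickle.dump(c,open('w2.pkl','wb'))
```

```text
[ 0.51628056 -0.1288908   0.25348502] [-1.57074098e+00  1.25620624e-05 -2.89705442e+00] [ 0.00109703  0.00044367 -0.00267936  0.00155364 -0.00081703  0.00088837]
```

View pics/w2a.png

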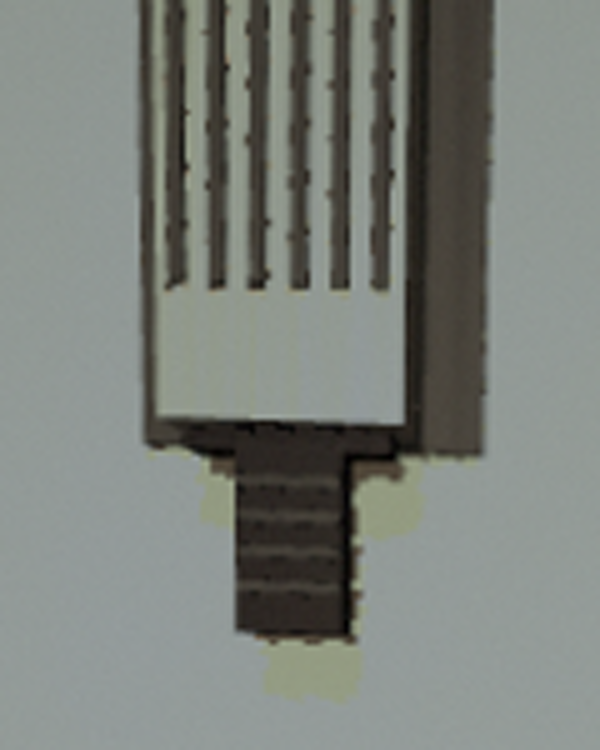

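View pics/w2b.png

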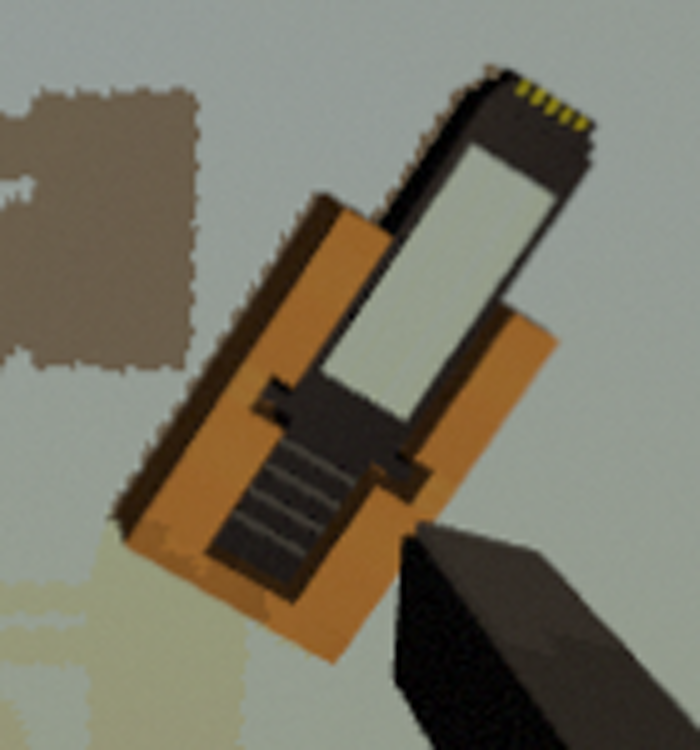

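Run:
```python
from h import *
import pickle; c=pickle.load(open('w2.pkl','rb'))
A=lambda l:[(200+x/5,y/5) for x,y in l]
B=lambda l:[(330+x/5,160+y/5) for x,y in l]
def pr(n,P): print(n,P.round(4).tolist())
P=onz(c,A([(157,418),(405,427),(152,0),(403,0)]),.048); pr('docktop',P); print(np.linalg.norm(P[0]-P[1]))
for i,j in((0,2),(1,3)): d=P[j]-P[i]; print('yaw',np.arctan2(d[1],d[0]))
d=P[0]-P[1];print('front normal yaw',np.arctan2(-d[0],d[1]))
P=onz(c,A([(235,455),(345,455),(235,632),(350,634)]),.0415); pr('grip',P); print(np.linalg.norm(P[2]-P[3]),P.mean(0))
for i,j in((2,0),(3,1)): d=P[j]-P[i]; print('yaw',np.arctan2(d[1],d[0]))
P=onz(c,B([(475,145),(555,195),(405,422),(322,370)]),.020); pr('plate',P); print(np.linalg.norm(P[0]-P[1]),np.linalg.norm(P[0]-P[3]),P.mean(0))
for i,j in((3,0),(2,1)): d=P[j]-P[i]; print('yaw',np.arctan2(d[1],d[0]))
P=onz(c,B([(342,205),(558,343),(333,662),(125,543)]),.026); pr('cradle',P); print([np.linalg.norm(P[i]-P[(i+1)%4]) for i in range(4)],P.mean(0))
for i,j in((3,0),(2,1)): d=P[j]-P[i]; print('yaw',np.arctan2(d[1],d[0]))
P=onz(c,B([(508,72),(595,125)]),.017); pr('nose',P)
P=onz(c,B([(270,385),(415,490)]),.020); pr('shoulder',P); print(np.linalg.norm(P[0]-P[1]),P.mean(0))
P=onz(c,B([(208,552),(295,602)]),.020); pr('gripend',P);print(np.linalg.norm(P[0]-P[1]),P.mean(0))
# top view check
t=grab('top'); save(t,'topz2.png',(290,160,440,310),4)
T=lambda l:[(290+x/4-.0,160+y/4) for x,y in l]
P=onz(t,T([(115,68),(190,55),(213,235),(137,245)]),.048); pr('top dock',P)
P=onz(t,T([(487,367),(523,380),(487,470),(447,455)]),.020); pr('top plate',P)
P=onz(t,T([(162,308),(199,308)]),.0415); pr('top gripend',P)
```

```text
docktop [[0.617, -0.012, 0.048], [0.6269, -0.0604, 0.048], [0.6917, 0.0041, 0.048], [0.7028, -0.0427, 0.048]]
0.049444363968828314
yaw 0.21155827792480994
yaw 0.22942071374457432
front normal yaw 0.20241804926695622
grip [[0.6142, -0.0272, 0.0415], [0.6194, -0.049, 0.0415], [0.58, -0.0342, 0.0415], [0.5853, -0.0575, 0.0415]]
0.02385489859673968 [ 0.59972242 -0.0419662   0.0415    ]
yaw 0.20220870551583
yaw 0.2444177458068064
plate [[0.5614, -0.2398, 0.02], [0.555, -0.2613, 0.02], [0.4948, -0.244, 0.02], [0.5022, -0.2212, 0.02]]
0.022432610998918738 0.06199842969147613 [ 0.52835754 -0.24156639  0.02      ]
yaw -0.30387018096424895
yaw -0.2791969482524036
cradle [[0.5414, -0.2128, 0.026], [0.5229, -0.2708, 0.026], [0.4344, -0.2436, 0.026], [0.4517, -0.1867, 0.026]]
[np.float64(0.06091143980710944), np.float64(0.09255020657119227), np.float64(0.059420042120691484), np.float64(0.09341442506660416)] [ 0.48759947 -0.22847806  0.026     ]
yaw -0.28303640882607844
yaw -0.2989765286244961
nose [[0.5789, -0.2429, 0.017], [0.5724, -0.2662, 0.017]]
shoulder [[0.4958, -0.2104, 0.02], [0.4793, -0.2515, 0.02]]
0.044275271189476315 [ 0.48753711 -0.23095078  0.02      ]
gripend [[0.4523, -0.2078, 0.02], [0.445, -0.2319, 0.02]]
0.02516193639560162 [ 0.44866266 -0.21985023  0.02      ]
top dock [[0.732, 0.0094, 0.048], [0.7451, -0.0383, 0.048], [0.6261, -0.0625, 0.048], [0.6154, -0.0148, 0.048]]
top plate [[0.5615, -0.245, 0.02], [0.555, -0.2684, 0.02], [0.4949, -0.2483, 0.02], [0.5023, -0.2225, 0.02]]
top gripend [[0.5773, -0.0341, 0.0415], [0.5793, -0.0575, 0.0415]]
```

View pics/topz2.png

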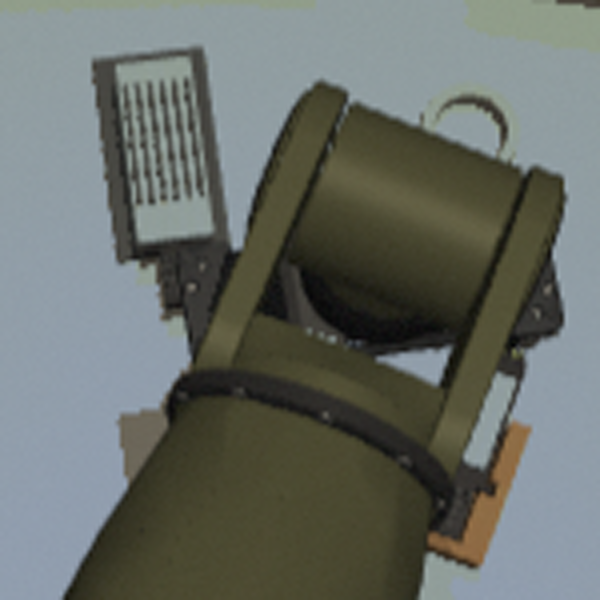

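```bash
cat >> h.py <<'E'
def go(x,y,z,yaw=None):
    o=get_obs(); R=Rn.from_euler('xyz',o['eef_rot']); 
    if yaw is not None:
        Rt=Rn.from_euler('xyz',[-np.pi/2,0,yaw]); rv=(R.inv()*Rt).as_rotvec(degrees=True); print('turn',rv.round(2)); R=Rt
    print('t',o['time_s'],'shift mm',(R.inv().apply(np.array([x,y,z])-o['ee_pos'])*1000).round(1))
E
python3 -c "
from h import *
go(.599,-.042,.08,.212-np.pi);go(.599,-.042,.02,.212-np.pi)"
```

```text
turn [-0.    1.88 -0.  ]
t 2.275 shift mm [-99.  173.5 -67.4]
turn [-0.    1.88 -0.  ]
t 2.275 shift mm [-99.  233.5 -67.4]
```

Emit:
{"method": "step_arm", "body": {"targets": [[0, 0, 0, 0, 1.88, 0], [-25, 20, -17, 0, 0, 0], [-25, 20, -17, 0, 0, 0], [-25, 20, -17, 0, 0, 0], [-24, 20, -16.4, 0, 0, 0], [0, 40, 0, 0, 0, 0], [0, 40, 0, 0, 0, 0], [0, 13.5, 0, 0, 0, 0], [0, 0, 0, 0, 0, 0], [0, 0, 0, 0, 0, 0]]}}

```text
time_s: 3.52
ee_pos: [0.6, -0.0415, 0.0817]
eef_rot: [-1.57, 0.002, -2.929]
force: [1.2, -0.2, 0.8]
grip_width: 0.0938
```

Run:
```python
from h import *
go(.599,-.042,.02,.212-np.pi)
c=grab('wrist'); save(c,'w3.png')
c=grab('side'); save(c,'s3.png',(200,160,400,310),4)
```

```text
turn [-0.05  0.03 -0.13]
t 3.525 shift mm [ 1.1 61.7  0.3]
```

View pics/w3.png

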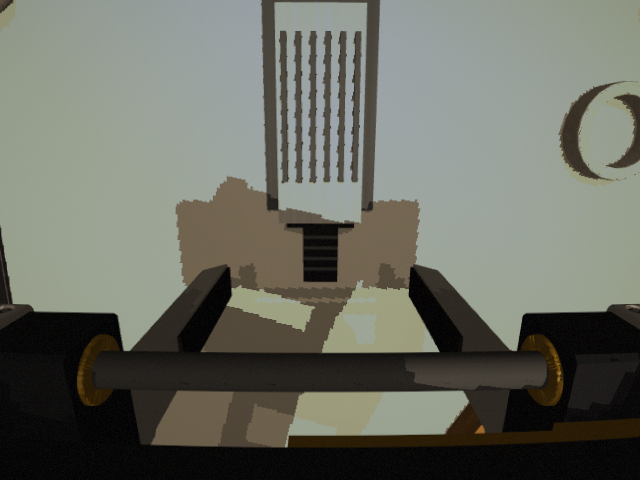

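View pics/s3.png

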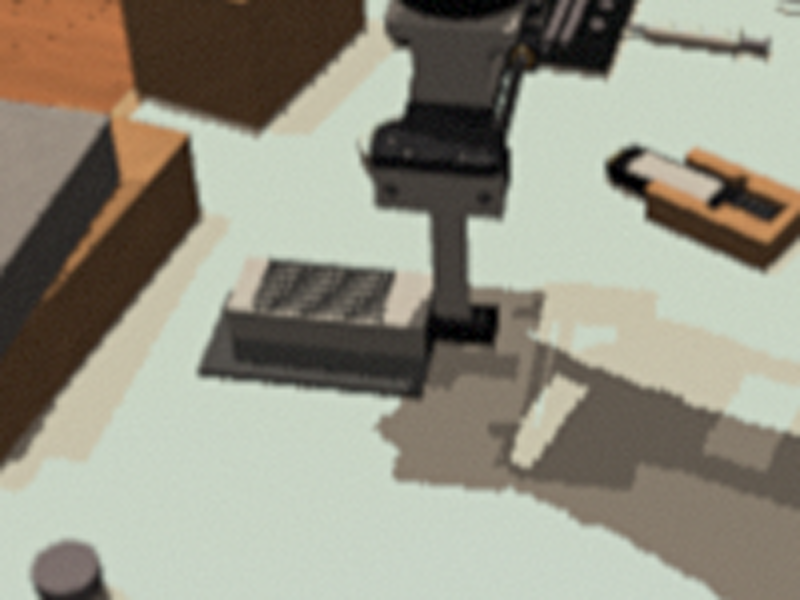

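Emit:
{"method": "step_arm", "body": {"targets": [[1, 20, 0, 0, 0, 0], [0, 20, 0, 0, 0, 0], [0, 20, 0, 0, 0, 0], [0, 1.5, 0, 0, 0, 0], [0, 0, 0, 0, 0, 0], [0, 0, 0, 0, 0, 0]]}}

```text
time_s: 4.38
ee_pos: [0.5987, -0.0416, 0.0192]
eef_rot: [-1.57, 0.001, -2.929]
force: [1.0, -0.0, 0.4]
grip_width: 0.0938
```

Emit:
{"method": "step_arm", "body": {"targets": [[0, 0, 0, 0, 0, 0], [0, 0, 0, 0, 0, 0], [0, 0, 0, 0, 0, 0], [0, 0, 0, 0, 0, 0], [0, 0, 0, 0, 0, 0], [0, 0, 0, 0, 0, 0], [0, 0, 0, 0, 0, 0], [0, 0, 0, 0, 0, 0]], "gripper": -1, "squeeze": 20}}

```text
time_s: 5.38
ee_pos: [0.5982, -0.0415, 0.0185]
eef_rot: [-1.571, 0.0, -2.929]
force: [0.1, 0.2, -0.5]
grip_width: 0.022
```

Gripped (22 mm). Draw it straight out (tool +x is away from the bay).

Emit:
{"method": "step_arm", "body": {"targets": [[10, 0, 0, 0, 0, 0], [12, 0, 0, 0, 0, 0], [15, 0, 0, 0, 0, 0], [15, 0, 0, 0, 0, 0], [15, 0, 0, 0, 0, 0], [15, 0, 0, 0, 0, 0], [15, 0, 0, 0, 0, 0], [15, 0, 0, 0, 0, 0], [0, 0, 0, 0, 0, 0], [0, 0, 0, 0, 0, 0]]}}

```text
time_s: 6.62
ee_pos: [0.489, -0.0652, 0.0186]
eef_rot: [-1.571, 0.0, -2.929]
force: [-0.6, -0.3, -1.5]
grip_width: 0.0216
```

Run:
```python
from h import *
go(.481,.256,.1,None)
c=grab('wrist'); save(c,'w4.png'); print(get_obs()['force'])
c=grab('top'); save(c,'t4.png',(170,160,350,320),4)
```

```text
t 6.625 shift mm [ -60.1  -81.4 -315.7]
[-0.31940952  0.11493116  0.35033378]
```

View pics/w4.png

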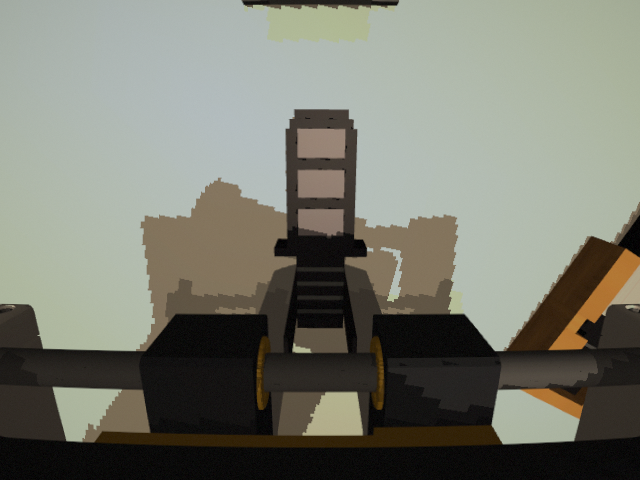

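View pics/t4.png

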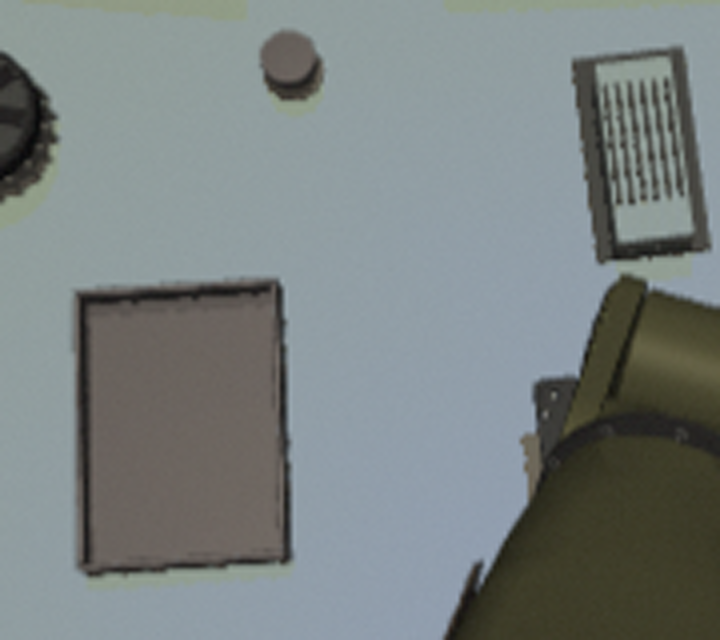

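Run:
```python
from h import *
t=grab('top')
P=onz(t,[(170+x/4,160+y/4) for x,y in [(77,292),(280,282),(290,565),(85,573)]],.03); print(P.round(3),P.mean(0))
m=P.mean(0); u=(P[0]+P[1]-P[2]-P[3]); y=np.arctan2(u[1],u[0]); print('yaw',y)
T=m-0.032*np.array([np.cos(y),np.sin(y),0]); print(T)
go(T[0],T[1],.09,y-np.pi)
```

```text
[[0.559 0.327 0.03 ]
 [0.577 0.199 0.03 ]
 [0.397 0.171 0.03 ]
 [0.382 0.297 0.03 ]] [0.47872013 0.24838684 0.03      ]
yaw 0.15932833201707122
[0.44712544 0.24330988 0.03      ]
turn [-0.    3.08 -0.01]
t 6.775 shift mm [  -7.5  -71.6 -311.2]
```

Emit:
{"method": "step_arm", "body": {"targets": [[0, -35, 0, 0, 0, 0], [0, -37, 0, 0, 3.08, 0], [-1, 0, -40, 0, 0, 0], [-1, 0, -40, 0, 0, 0], [-1, 0, -40, 0, 0, 0], [-1, 0, -40, 0, 0, 0], [-1, 0, -40, 0, 0, 0], [-1, 0, -40, 0, 0, 0], [-1, 0, -40, 0, 0, 0], [-0.5, 0, -31, 0, 0, 0], [0, 0, 0, 0, 0, 0], [0, 0, 0, 0, 0, 0]]}}

```text
time_s: 8.28
ee_pos: [0.4469, 0.2426, 0.0903]
eef_rot: [-1.571, -0.0, -2.982]
force: [-1.1, -0.6, -0.1]
grip_width: 0.0218
```

Run:
```python
from h import *
go(.447,.2433,.01,.159-np.pi)
c=grab('wrist'); save(c,'w5.png')
```

```text
turn [-0.01  0.02  0.02]
t 8.275 shift mm [-0.2 80.3 -0.6]
```

View pics/w5.png

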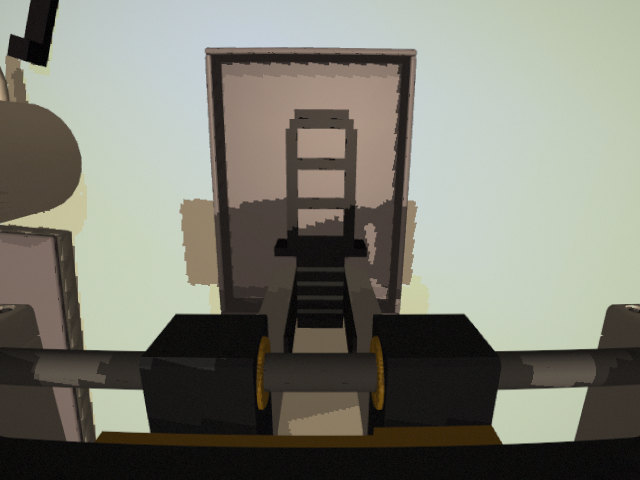

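Emit:
{"method": "step_arm", "body": {"targets": [[0, 30, 0, 0, 0, 0], [0, 30, 0, 0, 0, 0], [0, 15, 0, 0, 0, 0], [0, 5.5, 0, 0, 0, 0], [0, 0, 0, 0, 0, 0], [0, 0, 0, 0, 0, 0]]}}

```text
time_s: 9.07
ee_pos: [0.4473, 0.2432, 0.0108]
eef_rot: [-1.571, 0.001, -2.982]
force: [-0.1, 0.2, -0.6]
grip_width: 0.0218
```

Emit:
{"method": "step_arm", "body": {"targets": [[0, 0, 0, 0, 0, 0], [0, 0, 0, 0, 0, 0], [0, 0, 0, 0, 0, 0], [0, 0, 0, 0, 0, 0], [0, -20, 0, 0, 0, 0], [0, -35, 0, 0, 0, 0], [0, -35, 0, 0, 0, 0], [0, 0, 0, 0, 0, 0], [0, 0, 0, 0, 0, 0]], "gripper": -0.1}}

```text
time_s: 10.2
ee_pos: [0.4465, 0.2429, 0.0992]
eef_rot: [-1.571, -0.001, -2.982]
force: [0.6, 0.3, -0.7]
grip_width: 0.0422
```

Run:
```python
from h import *
y=-.291; u=np.array([np.cos(y),np.sin(y)]); T=np.array([.514,-.2364])+.041*u; print(T)
go(*T,.09,y-np.pi)
go(*T,.09)
c=grab('wrist'); save(c,'w6.png')
```

```text
[ 0.55327626 -0.24816332]
turn [-2.00e-02  2.58e+01  5.00e-02]
t 10.2 shift mm [-243.2    9.2  439.8]
t 10.2 shift mm [-27.6   9.3 501.8]
```

View pics/w6.png

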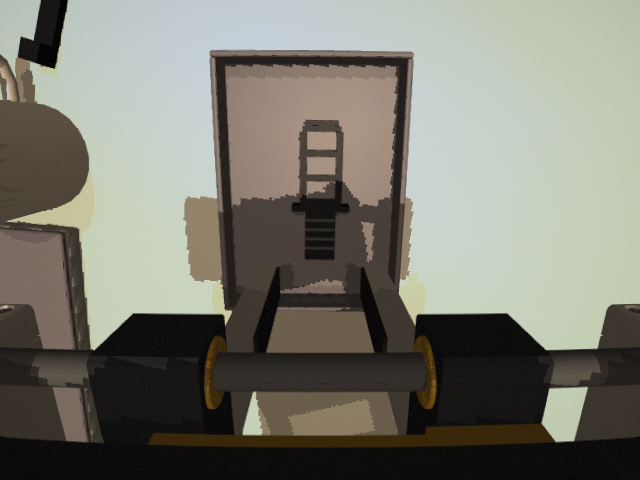

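Emit:
{"method": "step_arm", "body": {"targets": [[0, -10, 0, 0, 8.6, 0], [0, -10, 0, 0, 8.6, 0], [0, 0, 0, 0, 8.6, 0], [-30, 0, 55, 0, 0, 0], [-30, 0, 55, 0, 0, 0], [-30, 0, 55, 0, 0, 0], [-30, 0, 55, 0, 0, 0], [-30, 0, 55, 0, 0, 0], [-30, 0, 55, 0, 0, 0], [-30, 0, 55, 0, 0, 0], [-33, 0, 55, 0, 0, 0], [0, 0, 0, 0, 0, 0]], "gripper": 0.3}}

```text
time_s: 11.75
ee_pos: [0.5522, -0.2488, 0.1178]
eef_rot: [-1.571, -0.002, 2.846]
force: [0.4, 0.1, 0.1]
grip_width: 0.0607
```

Emit:
{"method": "step_arm", "body": {"targets": [[0, 0, 0, 0, 0, 0], [0, 0, 0, 0, 0, 0]]}}

```text
time_s: 12.0
ee_pos: [0.5526, -0.2442, 0.1197]
eef_rot: [-1.571, -0.001, 2.852]
force: [0.0, 0.2, 0.2]
grip_width: 0.061
```

Run:
```python
from h import *
import pickle
c=grab('wrist'); save(c,'w7.png'); pickle.dump(c,open('w7.pkl','wb'))
go(.5533,-.2482,.004,-.291-np.pi)
print(get_obs()['qpos'])
```

```text
turn [0.   0.08 0.01]
t 12.05 shift mm [ -1.6 115.9   3.6]
[-4.76760689e-01  4.97923327e-01  1.45127644e+00  4.38818059e-05
  1.19263797e+00  1.38361882e+00]
```

View pics/w7.png

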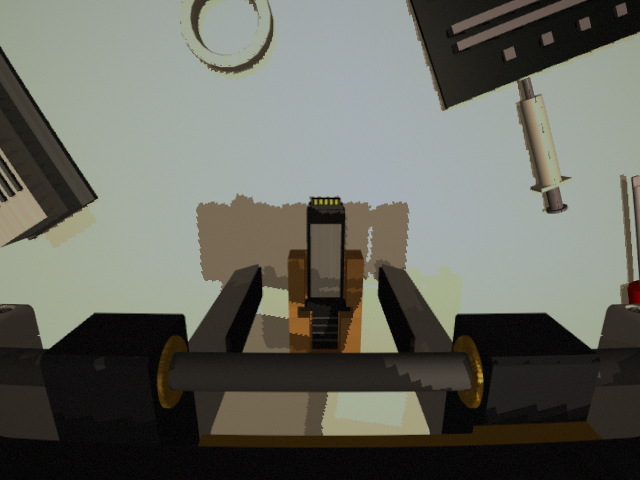

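Run:
```python
from h import *
import pickle
c=pickle.load(open('w7.pkl','rb'))
save(c,'w7z.png',(270,180,390,360),4)
```

```text
(no output)
```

View pics/w7z.png

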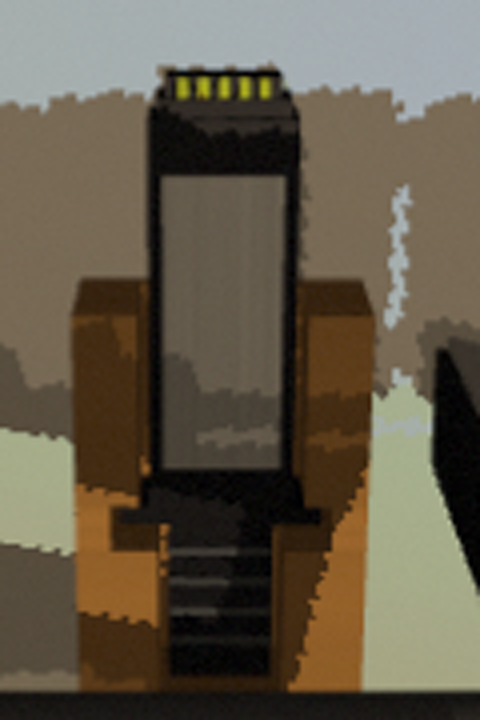

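Run:
```python
from h import *
import pickle
c=pickle.load(open('w7.pkl','rb'))
A=lambda l:[(270+x/4,180+y/4) for x,y in l]
P=onz(c,A([(161,177),(286,177),(286,470),(161,470)]),.02); print(P.round(4),P.mean(0))
for i,j in((3,0),(2,1)): d=P[j]-P[i]; print('yaw',np.arctan2(d[1],d[0]), np.linalg.norm(d))
Q=onz(c,A([(165,70),(280,70)]),.017); print(Q.round(4),Q.mean(0))
y=-.291; u=np.array([np.cos(y),np.sin(y),0]); print(Q.mean(0)-u*.065, Q.mean(0)-u*.024)
```

```text
[[ 0.5612 -0.2382  0.02  ]
 [ 0.5542 -0.2617  0.02  ]
 [ 0.4943 -0.2448  0.02  ]
 [ 0.5017 -0.22    0.02  ]] [ 0.52785686 -0.24120332  0.02      ]
yaw -0.2963999065742375 0.06228208515687091
yaw -0.27410476506052245 0.06229199412564392
[[ 0.5808 -0.2449  0.017 ]
 [ 0.5744 -0.2664  0.017 ]] [ 0.57760607 -0.25564215  0.017     ]
[ 0.51533884 -0.23699298  0.017     ] [ 0.55461509 -0.2487563   0.017     ]
```

Emit:
{"method": "step_arm", "body": {"targets": [[-2, 30, 3.6, 0, 0, 0], [0, 30, 0, 0, 0, 0], [0, 30, 0, 0, 0, 0], [0, 15, 0, 0, 0, 0], [0, 9, 0, 0, 0, 0], [0, 0, 0, 0, 0, 0], [0, 0, 0, 0, 0, 0], [0, 0, 0, 0, 0, 0]]}}

```text
time_s: 13.05
ee_pos: [0.554, -0.2497, 0.0067]
eef_rot: [-1.571, 0.001, 2.851]
force: [-0.6, -0.0, -0.2]
grip_width: 0.0611
```

Emit:
{"method": "step_arm", "body": {"targets": [[0, 0, 0, 0, 0, 0], [0, 0, 0, 0, 0, 0], [0, 0, 0, 0, 0, 0], [0, 0, 0, 0, 0, 0], [0, 0, 0, 0, 0, 0], [0, 0, 0, 0, 0, 0], [0, 0, 0, 0, 0, 0]], "gripper": -1, "squeeze": 35}}

```text
time_s: 13.92
ee_pos: [0.5537, -0.2496, 0.006]
eef_rot: [-1.571, 0.0, 2.851]
force: [-0.7, -0.0, 0.1]
grip_width: 0.0296
```

Emit:
{"method": "step_arm", "body": {"targets": [[0, -4, 0, 0, 0, 0], [0, -8, 0, 0, 0, 0], [0, -10, 0, 0, 0, 0], [0, -12, 0, 0, 0, 0], [0, -12, 0, 0, 0, 0], [0, -12, 0, 0, 0, 0], [0, -12, 0, 0, 0, 0], [0, 0, 0, 0, 0, 0], [0, 0, 0, 0, 0, 0]]}}

```text
time_s: 15.05
ee_pos: [0.5535, -0.2495, 0.0756]
eef_rot: [-1.571, -0.001, 2.851]
force: [1.1, -1.0, -1.9]
grip_width: 0.0298
```

Run:
```python
from h import *
c=grab('wrist'); save(c,'w8.png'); c=grab('side'); save(c,'s8.png',(280,130,440,250),5)
# set-down spot: carrier mid at (.45,-.08) yaw .212
y=.212;u=np.array([np.cos(y),np.sin(y)]); m=np.array([.46,-.07]); T=m+u*.04
print(T); go(*T,.03,y-np.pi); go(*T,.03)
```

```text
[ 0.49910448 -0.06158338]
turn [ 2.000e-02 -2.882e+01  5.000e-02]
t 15.15 shift mm [  13.5   45.4 -195.1]
t 15.15 shift mm [ 105.9   45.5 -164.4]
```

View pics/w8.png

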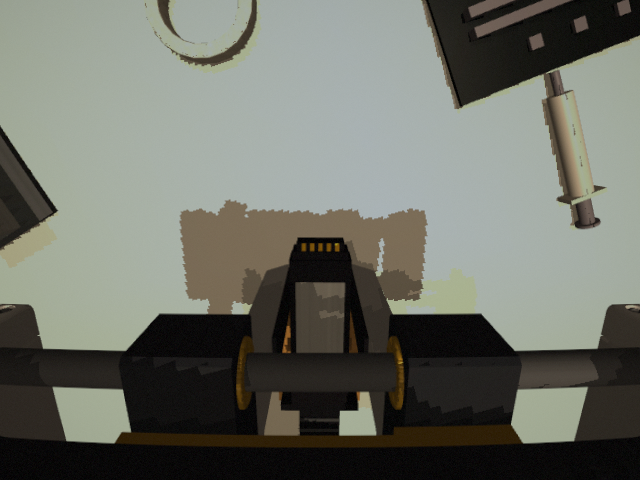

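View pics/s8.png

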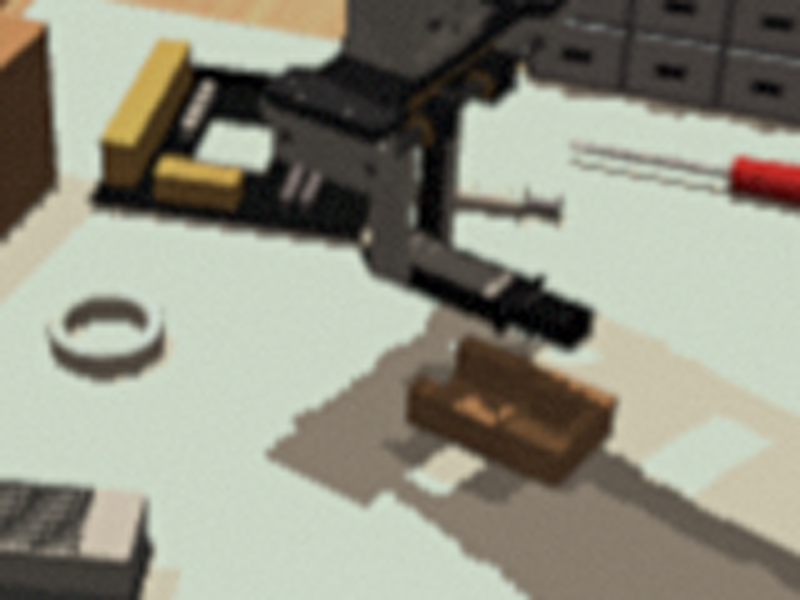

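Emit:
{"method": "step_arm", "body": {"targets": [[0, 0, 0, 0, -9.6, 0], [0, 0, 0, 0, -9.6, 0], [0, 0, 0, 0, -9.6, 0], [3, 0, -35, 0, 0, 0], [3, 0, -40, 0, 0, 0], [3, 0, -40, 0, 0, 0], [3, 0, -40, 0, 0, 0], [1.5, 0, -40, 0, 0, 0], [0, 20, 0, 0, 0, 0], [0, 20, 0, 0, 0, 0], [0, 0, 0, 0, 0, 0], [0, 0, 0, 0, 0, 0]]}}

```text
time_s: 16.65
ee_pos: [0.4998, -0.0619, 0.0365]
eef_rot: [-1.571, 0.0, -2.93]
force: [-0.4, 0.3, -0.5]
grip_width: 0.0298
```

Run:
```python
from h import *
c=grab('side'); save(c,'s9.png',(250,150,450,300),4)
go(.4991,-.0616,.003,.212-np.pi)
```

```text
turn [-0.02 -0.03 -0.05]
t 16.7 shift mm [ 0.7 33.7 -0.5]
```

View pics/s9.png

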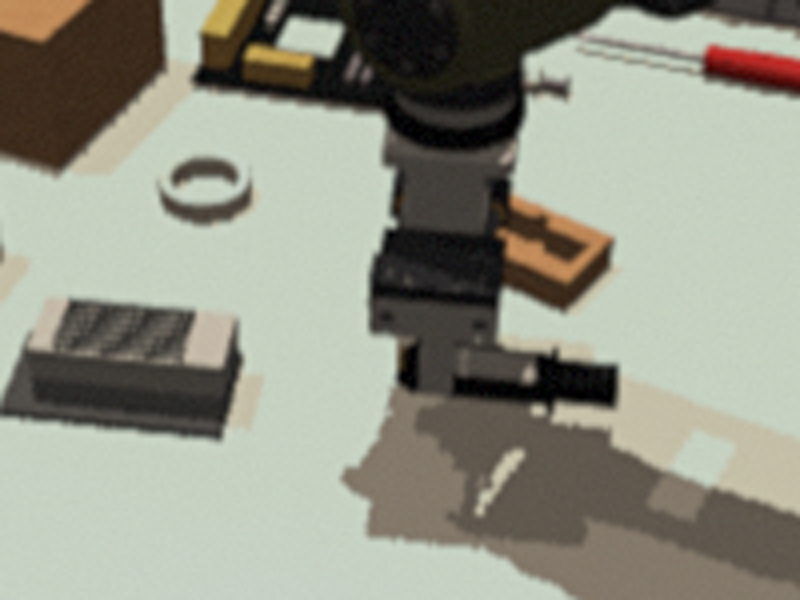

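Emit:
{"method": "step_arm", "body": {"targets": [[0, 15, 0, 0, 0, 0], [0, 10, 0, 0, 0, 0], [0, 5, 0, 0, 0, 0], [0, 2.5, 0, 0, 0, 0], [0, 0, 0, 0, 0, 0], [0, 0, 0, 0, 0, 0]]}}

```text
time_s: 17.45
ee_pos: [0.4997, -0.0618, 0.0037]
eef_rot: [-1.571, 0.0, -2.93]
force: [-0.1, -0.0, -0.3]
grip_width: 0.0298
```

Emit:
{"method": "step_arm", "body": {"targets": [[0, 1.2, 0, 0, 0, 0], [0, 0, 0, 0, 0, 0]]}}

```text
time_s: 17.7
ee_pos: [0.4995, -0.0618, 0.0023]
eef_rot: [-1.571, 0.0, -2.93]
force: [-0.4, -0.9, -0.8]
grip_width: 0.0296
```

Emit:
{"method": "step_arm", "body": {"targets": [[0, 0, 0, 0, 0, 0], [0, 0, 0, 0, 0, 0], [0, 0, 0, 0, 0, 0], [0, 0, 0, 0, 0, 0], [0, -20, 0, 0, 0, 0], [0, -30, 0, 0, 0, 0], [22, -10, 0, 0, 0, 0], [22, 0, 0, 0, 0, 0], [22, 0, 0, 0, 0, 0], [22, 0, 0, 0, 0, 0], [0, 0, 0, 0, 0, 0], [0, 0, 0, 0, 0, 0]], "gripper": 0.3}}

```text
time_s: 19.2
ee_pos: [0.4142, -0.0803, 0.0625]
eef_rot: [-1.57, 0.001, -2.93]
force: [0.3, 0.1, -0.4]
grip_width: 0.061
```

Run:
```python
from h import *
import pickle
c=grab('wrist'); save(c,'w10.png'); save(c,'w10z.png',(250,120,390,350),3);pickle.dump(c,open('w10.pkl','wb')); print(c['o']['ee_pos'],c['o']['eef_rot'])
```

```text
[ 0.41421015 -0.08026996  0.06248777] [-1.57045948e+00  7.18783194e-04 -2.93007155e+00]
```

View pics/w10.png

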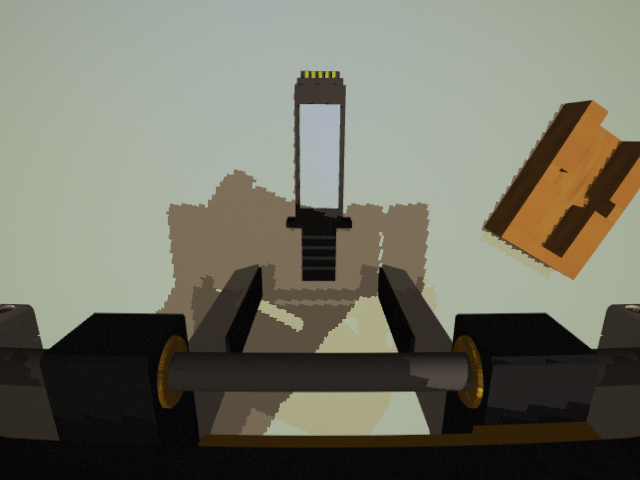

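View pics/w10z.png

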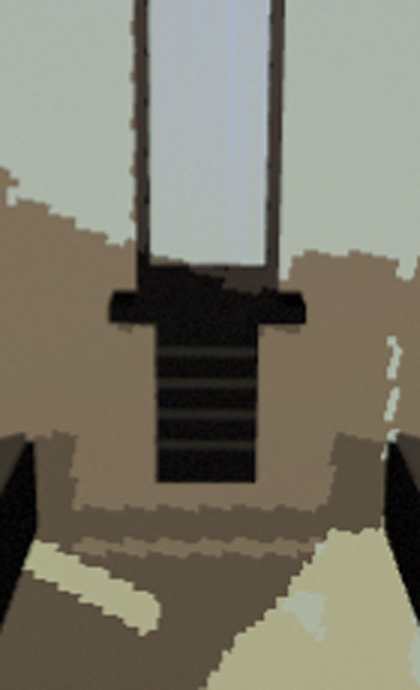

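Run:
```python
from h import *
import pickle
c=pickle.load(open('w10.pkl','rb'))
save(c,'w10n.png',(280,60,360,220),4)
P=onz(c,[(302.3,280.7),(335.7,280.7)],.016);print('gripend',P.round(4),P.mean(0))
P=onz(c,[(286.3,217.5),(351.7,217.5)],.016);print('shoulder front',P.round(4),P.mean(0))
P=onz(c,[(301.5,71),(341,71)],.012);print('nose',P.round(4),P.mean(0))
```

```text
gripend [[ 0.3933 -0.072   0.016 ]
 [ 0.3979 -0.0936  0.016 ]] [ 0.39558232 -0.08278466  0.016     ]
shoulder front [[ 0.433  -0.0537  0.016 ]
 [ 0.4416 -0.094   0.016 ]] [ 0.43731026 -0.07384325  0.016     ]
nose [[ 0.5205 -0.0455  0.012 ]
 [ 0.5254 -0.0682  0.012 ]] [ 0.52294305 -0.05683511  0.012     ]
```

View pics/w10n.png

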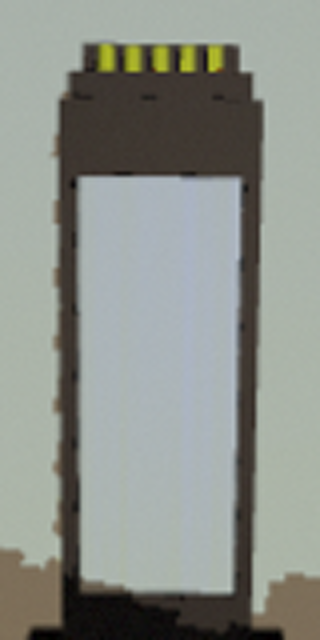

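Emit:
{"method": "step_arm", "body": {"targets": [[0, 25, -1.3, 0, 0, 0], [0, 20, 0, 0, 0, 0], [0, 10, 0, 0, 0, 0], [0, 4.5, 0, 0, 0, 0], [0, 0, 0, 0, 0, 0], [0, 0, 0, 0, 0, 0], [0, 0, 0, 0, 0, 0]]}}

```text
time_s: 20.12
ee_pos: [0.4135, -0.079, 0.0032]
eef_rot: [-1.57, 0.001, -2.93]
force: [-0.6, -0.5, 0.7]
grip_width: 0.0613
```

Emit:
{"method": "step_arm", "body": {"targets": [[0, 0, 0, 0, 0, 0], [0, 0, 0, 0, 0, 0], [0, 0, 0, 0, 0, 0], [0, 0, 0, 0, 0, 0], [0, 0, 0, 0, 0, 0], [0, 0, 0, 0, 0, 0], [0, 0, 0, 0, 0, 0], [0, 0, 0, 0, 0, 0]], "gripper": -1, "squeeze": 50}}

```text
time_s: 21.12
ee_pos: [0.4132, -0.079, 0.0028]
eef_rot: [-1.571, 0.0, -2.93]
force: [-0.6, -0.0, 0.5]
grip_width: 0.0215
```

Emit:
{"method": "step_arm", "body": {"targets": [[0, -5, 0, 0, 0, 0], [0, -10, 0, 0, 0, 0], [0, -10.5, 0, 0, 0, 0], [-20, 0, 0, 0, 0, 0], [-20, 0, 0, 0, 0, 0], [-15, 0, 0, 0, 0, 0], [0, 0, 0, 0, 0, 0], [0, 0, 0, 0, 0, 0], [0, 0, 0, 0, 0, 0]]}}

```text
time_s: 22.25
ee_pos: [0.4665, -0.0675, 0.0284]
eef_rot: [-1.571, -0.0, -2.93]
force: [0.2, 0.4, -1.7]
grip_width: 0.0216
```

Run:
```python
from h import *
import pickle
c=grab('wrist'); save(c,'w11.png'); save(c,'w11z.png',(240,0,400,220),3);pickle.dump(c,open('w11.pkl','wb')); print(c['o']['ee_pos'],c['o']['eef_rot'])
c=grab('side'); save(c,'s11.png',(240,190,400,290),5)
```

```text
[ 0.46652098 -0.06753202  0.02841976] [-1.57080023e+00 -5.82307837e-05 -2.93021081e+00]
```

View pics/w11.png

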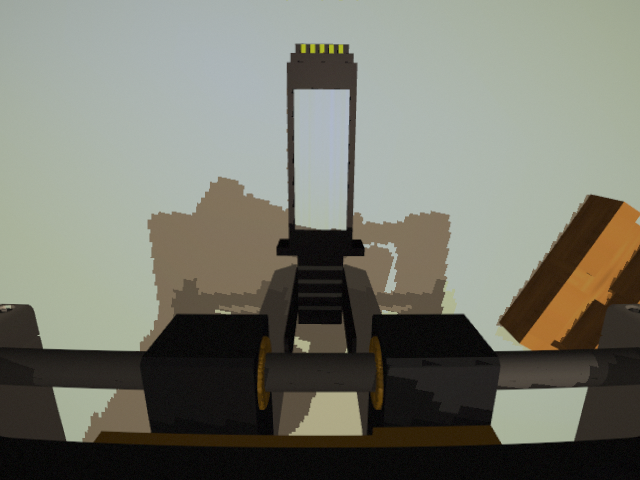

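View pics/w11z.png

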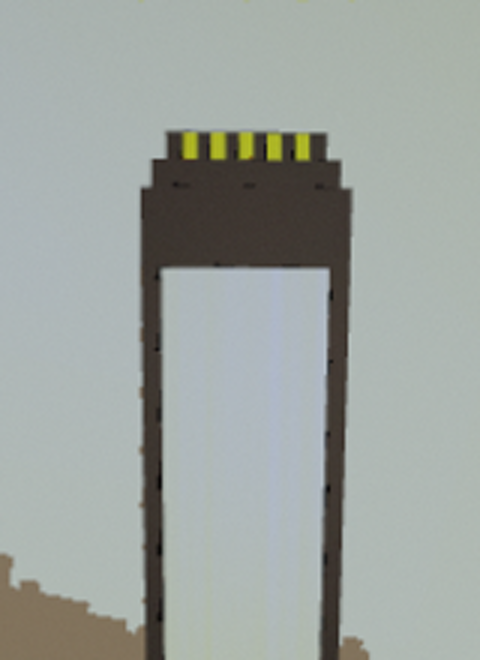

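View pics/s11.png

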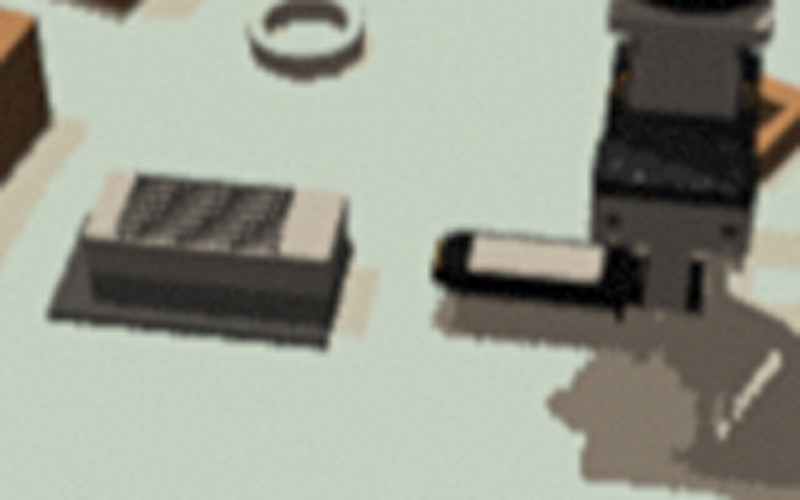

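Emit:
{"method": "step_arm", "body": {"targets": [[-15, 0, 0, 0, 0, 0], [-10, 0, 0, 0, 0, 0], [0, 0, 0, 0, 0, 0], [0, 0, 0, 0, 0, 0], [0, 0, 0, 0, 0, 0]]}}

```text
time_s: 22.98
ee_pos: [0.4911, -0.0622, 0.0282]
eef_rot: [-1.571, -0.0, -2.93]
force: [-0.2, 0.8, -1.1]
grip_width: 0.0214
```

Run:
```python
from h import *
import pickle
c=grab('wrist'); save(c,'w12z.png',(240,0,400,150),5);pickle.dump(c,open('w12.pkl','wb')); print(c['o']['ee_pos'],c['o']['eef_rot'])
```

```text
[ 0.49109072 -0.06223271  0.02823462] [-1.57085752e+00 -1.55727411e-04 -2.93012635e+00]
```

View pics/w12z.png

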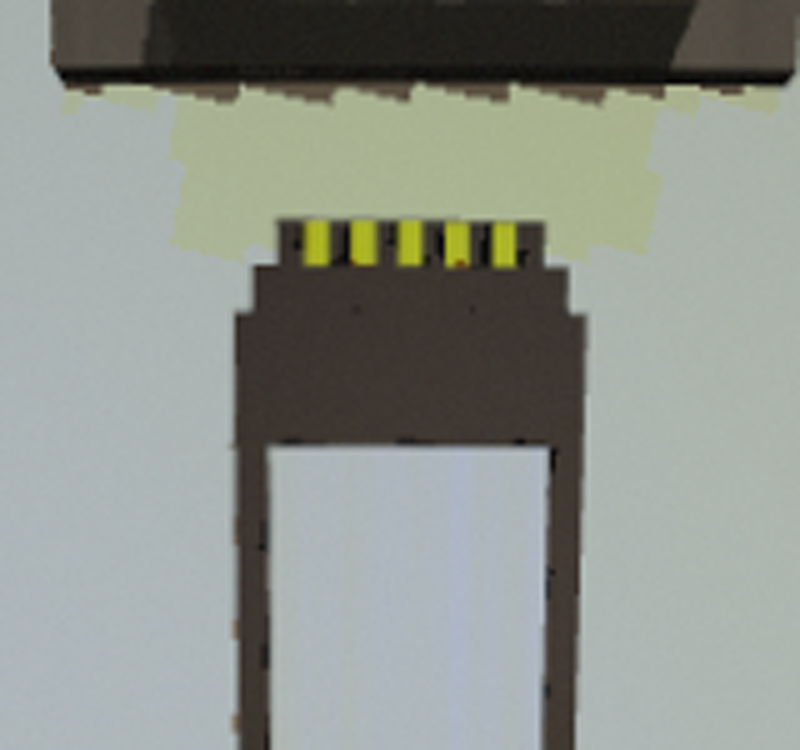

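Run:
```python
from h import *
import pickle
c=pickle.load(open('w12.pkl','rb'))
A=lambda l:[(240+x/5,y/5) for x,y in l]
yw=.2115;u=np.array([np.cos(yw),np.sin(yw)]);n=np.array([-u[1],u[0]]);m=np.array([.62195,-.0362])
def s(nm,P,):
    q=P.mean(0)[:2]; print(nm,P.round(4).tolist(),'w',np.linalg.norm(P[0]-P[1]).round(4),'along',((q-m)@u*1e3).round(1),'lat',((q-m)@n*1e3).round(2))
s('foot',onz(c,A([(52,68),(797,68)]),.006))
P=onz(c,A([(52,68),(797,68)]),.006);d=P[0]-P[1];print('foot normal yaw',np.arctan2(-d[0],d[1]))
s('nose',onz(c,A([(278,221),(545,221)]),.0385))
s('nose30',onz(c,A([(235,315),(585,315)]),.0415))
s('plate',onz(c,A([(267,445),(551,445)]),.0415))
s('plateb',onz(c,A([(271,745),(545,745)]),.0415))
q=c['o']['ee_pos'][:2]; print('tcp lat',(q-m)@n*1e3)
# shoulder from same image
```

```text
foot [[0.6146, 0.0009, 0.006], [0.6303, -0.0723, 0.006]] w 0.0749 along 0.6 lat 0.38
foot normal yaw 0.2121373288317467
nose [[0.598, -0.0278, 0.0385], [0.6028, -0.0501, 0.0385]] w 0.0228 along -21.6 lat 1.85
nose30 [[0.5893, -0.026, 0.0415], [0.5956, -0.055, 0.0415]] w 0.0296 along -29.8 lat 1.98
plate [[0.5796, -0.0307, 0.0415], [0.5847, -0.0546, 0.0415]] w 0.0244 along -40.3 lat 2.05
plateb [[0.5549, -0.036, 0.0415], [0.56, -0.0598, 0.0415]] w 0.0243 along -65.5 lat 2.11
tcp lat 2.0182356530449583
```

Emit:
{"method": "step_arm", "body": {"targets": [[-4, 0, 1.75, 0, 0, 0], [-8, 0, 0, 0, 0, 0], [-8, 0, 0, 0, 0, 0], [-6, 0, 0, 0, 0, 0], [-6, 0, 0, 0, 0, 0], [-4, 0, 0, 0, 0, 0], [0, 0, 0, 0, 0, 0], [0, 0, 0, 0, 0, 0]]}}

```text
time_s: 24.02
ee_pos: [0.5268, -0.0563, 0.0282]
eef_rot: [-1.571, -0.0, -2.93]
force: [-0.4, 0.8, -1.6]
grip_width: 0.0212
```

Run:
```python
from h import *
o=get_obs(); print(o['force'],o['moment'])
c=grab('side'); save(c,'s13.png',(240,190,400,290),5)
```

```text
[-0.39333636  0.7913812  -1.63199394] [ 0.00511976  0.07093783 -0.05275292]
```

View pics/s13.png

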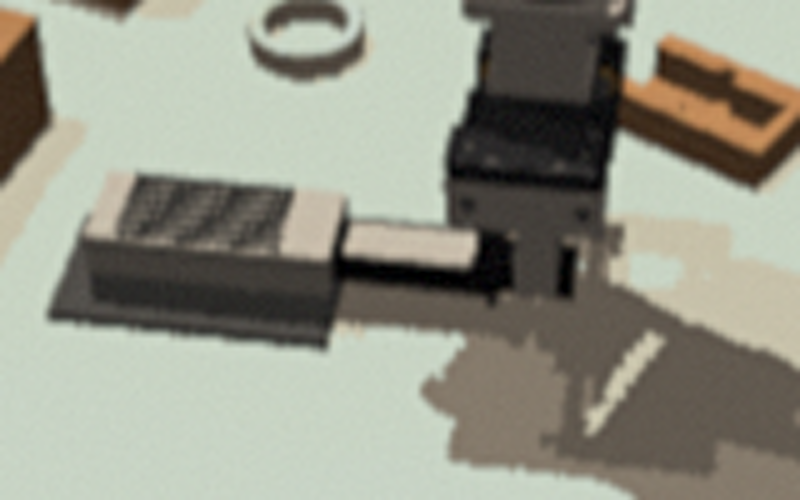

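Emit:
{"method": "step_arm", "body": {"targets": [[-5, 0, 0, 0, 0, 0], [-5, 0, 0, 0, 0, 0], [-5, 0, 0, 0, 0, 0], [-5, 0, 0, 0, 0, 0], [-5, 0, 0, 0, 0, 0], [0, 0, 0, 0, 0, 0], [0, 0, 0, 0, 0, 0]]}}

```text
time_s: 24.95
ee_pos: [0.5513, -0.0511, 0.0282]
eef_rot: [-1.571, -0.0, -2.93]
force: [0.2, -0.5, -0.7]
grip_width: 0.0215
```

Emit:
{"method": "step_arm", "body": {"targets": [[-5, 0, 0, 0, 0, 0], [-5, 0, 0, 0, 0, 0], [-5, 0, 0, 0, 0, 0], [-5, 0, 0, 0, 0, 0], [-5, 0, 0, 0, 0, 0], [-5, 0, 0, 0, 0, 0], [-5, 0, 0, 0, 0, 0], [0, 0, 0, 0, 0, 0], [0, 0, 0, 0, 0, 0]]}}

```text
time_s: 26.08
ee_pos: [0.5855, -0.0437, 0.0282]
eef_rot: [-1.571, -0.0, -2.93]
force: [-0.6, -0.1, -0.5]
grip_width: 0.0215
```

Run:
```python
from h import *
import pickle
o=get_obs(); print(o['force'],o['moment'])
c=grab('wrist'); save(c,'w14.png');pickle.dump(c,open('w14.pkl','wb'))
```

```text
[-0.64632912 -0.0883578  -0.45080709] [ 0.04976626  0.03958197 -0.04690756]
```

View pics/w14.png

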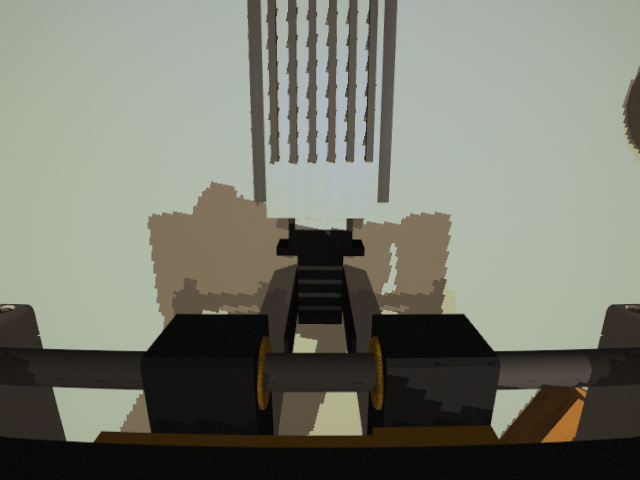

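Emit:
{"method": "step_arm", "body": {"targets": [[-3, 0, 0, 0, 0, 0], [-3, 0, 0, 0, 0, 0], [-3, 0, 0, 0, 0, 0], [-2, 0, 0, 0, 0, 0], [0, 0, 0, 0, 0, 0], [0, 0, 0, 0, 0, 0]]}}

```text
time_s: 26.88
ee_pos: [0.5961, -0.0414, 0.0281]
eef_rot: [-1.571, -0.001, -2.93]
force: [-4.6, -0.5, -0.1]
grip_width: 0.0218
```

Emit:
{"method": "step_arm", "body": {"targets": [[-1, 0, 0, 0, 0, 0], [-1, 0, 0, 0, 0, 0], [0, 0, 0, 0, 0, 0], [0, 0, 0, 0, 0, 0]]}}

```text
time_s: 27.38
ee_pos: [0.5982, -0.041, 0.0282]
eef_rot: [-1.571, -0.0, -2.93]
force: [-4.8, -1.2, -0.5]
grip_width: 0.0213
```

Emit:
{"method": "step_arm", "body": {"targets": [[-1, 0, 0, 0, 0, 0], [0, 0, 0, 0, 0, 0], [0, 0, 0, 0, 0, 0]]}}

```text
time_s: 27.75
ee_pos: [0.5993, -0.0408, 0.0282]
eef_rot: [-1.571, 0.0, -2.93]
force: [-5.4, -1.1, -0.7]
grip_width: 0.0216
```

Run:
```python
from h import *
import pickle
o=get_obs(); print(o['force'],o['moment'])
c=grab('wrist'); save(c,'w15.png',(240,150,400,270),5);pickle.dump(c,open('w15.pkl','wb'))
yw=.2115;u=np.array([np.cos(yw),np.sin(yw)]); print((np.array([.62195,-.0362])-c['o']['ee_pos'][:2])@u)
```

```text
[-5.42846087 -1.07520005 -0.71793844] [-0.19014475  0.8781743   0.03990846]
0.023135994784406626
```

View pics/w15.png

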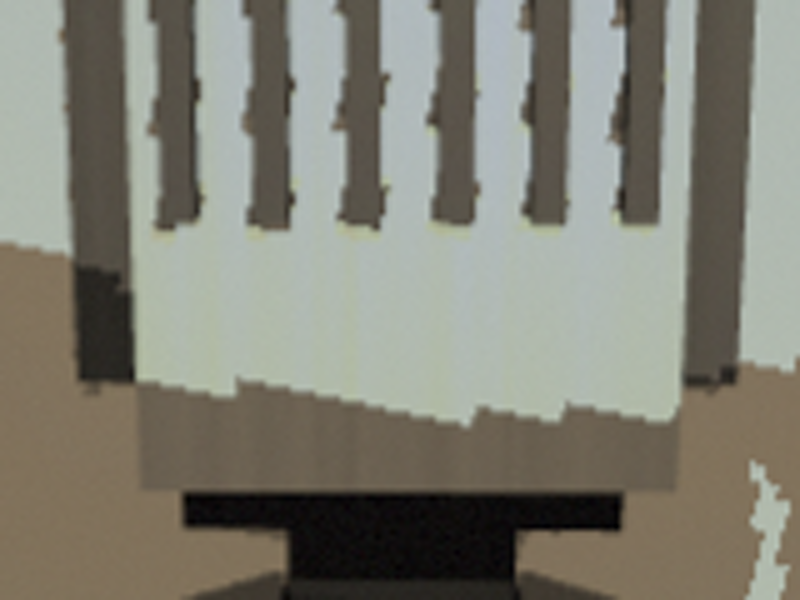

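Emit:
{"method": "step_arm", "body": {"targets": [[-1, 0, 0, 0, 0, 0], [0, 0, 0, 0, 0, 0], [0, 0, 0, 0, 0, 0]]}}

```text
time_s: 28.18
ee_pos: [0.6003, -0.0406, 0.0282]
eef_rot: [-1.571, 0.0, -2.93]
force: [-4.0, -2.1, -1.6]
grip_width: 0.0213
```

Emit:
{"method": "step_arm", "body": {"targets": [[-1, 0, 0, 0, 0, 0], [0, 0, 0, 0, 0, 0], [0, 0, 0, 0, 0, 0]]}}

```text
time_s: 28.55
ee_pos: [0.601, -0.0404, 0.0282]
eef_rot: [-1.571, -0.001, -2.93]
force: [-5.8, -1.6, 0.8]
grip_width: 0.0213
```

Emit:
{"method": "step_arm", "body": {"targets": [[-1, 0, 0, 0, 0, 0], [0, 0, 0, 0, 0, 0], [0, 0, 0, 0, 0, 0]]}}

```text
time_s: 28.92
ee_pos: [0.6011, -0.0404, 0.0281]
eef_rot: [-1.571, -0.003, -2.93]
force: [-13.3, -2.6, 3.9]
grip_width: 0.0216
```

Emit:
{"method": "step_arm", "body": {"targets": [[-1, 0, 0, 0, 0, 0], [0, 0, 0, 0, 0, 0], [0, 0, 0, 0, 0, 0]]}}

```text
time_s: 29.3
ee_pos: [0.6012, -0.0405, 0.0278]
eef_rot: [-1.571, -0.005, -2.93]
force: [-18.4, -4.9, 5.9]
grip_width: 0.0219
```

Emit:
{"method": "step_arm", "body": {"targets": [[1.7, 0, 0, 0, 0, 0], [0, 0, 0, 0, 0, 0]]}}

```text
time_s: 29.55
ee_pos: [0.6012, -0.0405, 0.028]
eef_rot: [-1.571, -0.001, -2.93]
force: [-6.5, -2.9, -1.4]
grip_width: 0.0216
```

Emit:
{"method": "step_arm", "body": {"targets": [[0, 0, 0, 0, 0, 0], [0, 0, 0, 0, 0, 0], [0, 0, 0, 0, 0, 0], [0, 0, 0, 0, 0, 0], [0, -15, 0, 0, 0, 0], [0, -30, 0, 0, 0, 0], [20, -30, 0, 0, 0, 0], [40, -30, 0, 0, 0, 0], [40, -30, 0, 0, 0, 0], [0, 0, 0, 0, 0, 0], [0, 0, 0, 0, 0, 0]], "gripper": 0.3}}

```text
time_s: 30.92
ee_pos: [0.5042, -0.0613, 0.1636]
eef_rot: [-1.571, 0.001, -2.93]
force: [-0.6, -0.4, -0.1]
grip_width: 0.061
```

Run:
```python
from h import *
import pickle
c=grab('wrist'); save(c,'w16.png');save(c,'w16z.png',(260,0,380,120),5); pickle.dump(c,open('w16.pkl','wb'))
c=grab('side'); save(c,'s16.png',(240,190,400,290),5)
c=grab('top'); save(c,'t16.png')
```

```text
(no output)
```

View pics/w16.png

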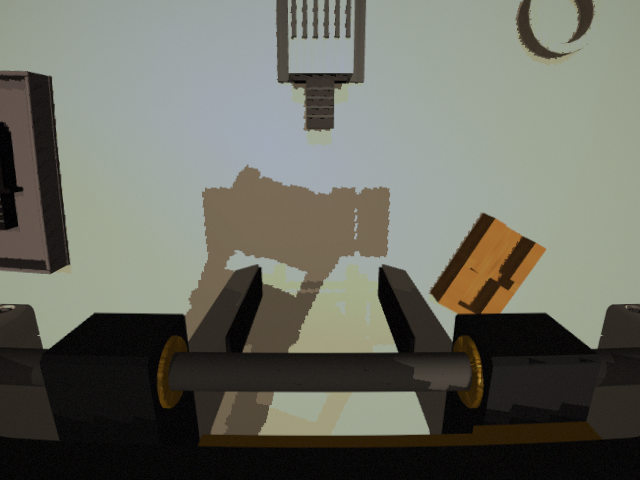

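View pics/s16.png

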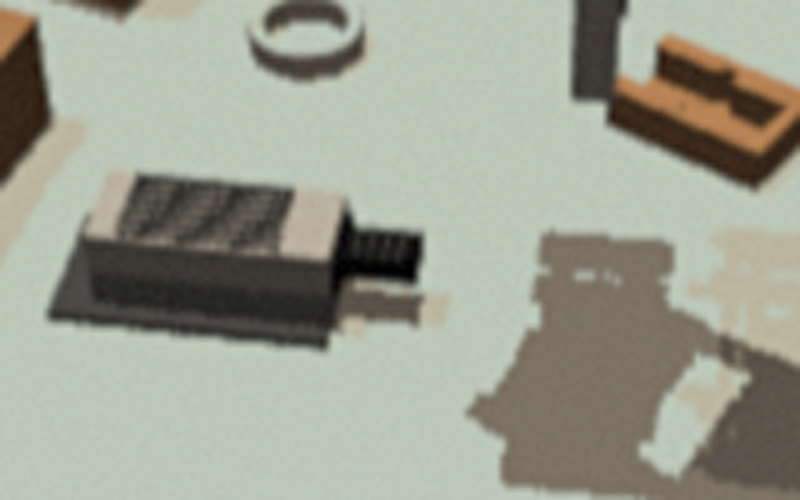

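View pics/t16.png

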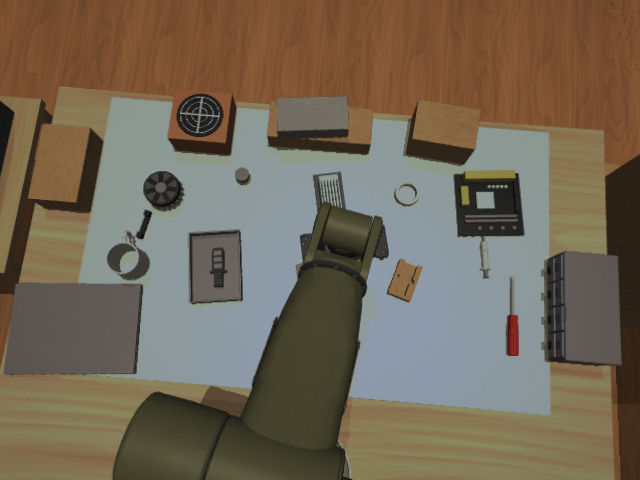

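View pics/w16z.png

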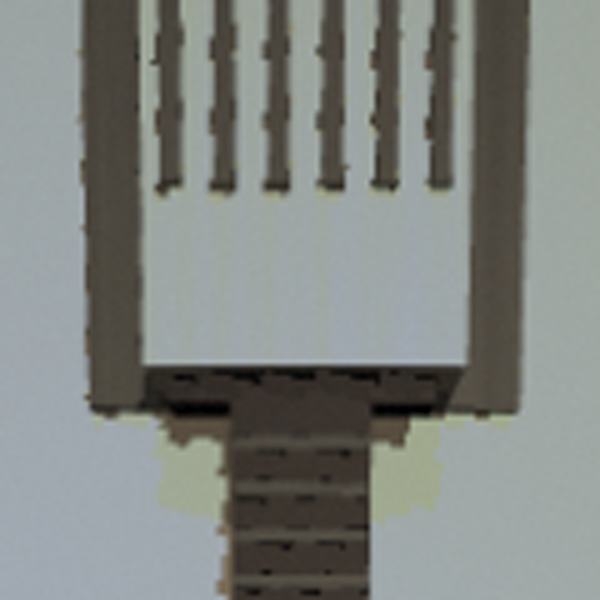

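Run:
```python
from h import *
import pickle
c=pickle.load(open('w16.pkl','rb'))
yw=.2115;u=np.array([np.cos(yw),np.sin(yw)]);n=np.array([-u[1],u[0]])
P=onz(c,[(306,129.5),(334,129.5)],.0415).mean(0)[:2]
Q=onz(c,[(287.5,73),(354.5,73)],.048).mean(0)[:2]
print(P,Q,'end to mouth',(Q-P)@u,'lat',(Q-P)@n)
```

```text
[ 0.58170766 -0.04379668] [ 0.62239819 -0.03582944] end to mouth 0.041456362149236196 lat -0.0007523268443166723
```

```bash
python3 -c "
from station import *
print(get_obs()['force']); print(job.hand_in())"
```

```text
[ 0.24213203 -0.3127681  -0.24685825]
the job is handed in; nothing more can be done
None
```

The job is handed in at about 31 s of the 72 s allowed. The blank is in the parts bin and the carrier is in the bay with its shoulder against the dock, as far as my checks show.

**Blank:** I drew it out about 110 mm by its pull grip and laid it flat in the bin.

**Carrier:** I lifted it from the cradle by the nose, set it on the table in line with the dock and took the second hold on the pull grip. I then slid it in past the connector.

**Last checks:**
- **Seating force:** it rose from about 5 N on the connector to about 18 N. Over the last 2 mm of commanded push the carrier did not move, so I took the shoulder as home.
- **Camera measurement:** the wrist camera put the grip end 41.5 mm from the mouth, against 40 mm nominal, and 0.75 mm off the bay axis. The 1.5 mm difference is within the 3.5 mm limit and about the size of the camera's own 2 mm error.
- **Surroundings:** the last top picture showed the blank well inside the bin. By eye, the bystanders had not moved; I did not measure them. The gripper was open and clear, with the force reading near zero.

No check failed.

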